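# Unhasp the bench tool chest and put the ring clamp away

### The job

Put the ring clamp away in the small wooden tool chest: flip the steel hasp on its front up off the staple and over until it rests back above the closed lid, then raise the lid (a lift tab sticks out of its front edge) until it stands open by itself, and lay the ring clamp down flat on the chest floor, the same way up as it lies now. Leave the chest open with the hasp folded back, and do not disturb the mallet, the wooden doming block or the jar.

Things in the scene. Friction and masses are not known exactly. Their poses are not given: they have to be found in the camera images.
- chest: Wooden tool chest fixed to the bench, 170 (x) x 270 (y) x 90 mm high without lid, 102 mm with it. Origin: centre of its underside; x from its front (robot side, hasp) to its back (lid hinge), y to its left seen from the robot, z up.
- chest_floor (a point): Centre of the chest's flat felt-lined inner floor, 45 mm above the bench and 45 mm below the rim. The one open compartment is 154 (x) x 254 (y) mm; walls 8 mm. Axes as the chest.
- staple (a point): Middle of the staple's root on the chest's front face: chest frame (-85, 45, 74) mm. Steel loop 18 mm wide (y), 6 mm high, standing 21 mm out of the face through the hasp's slot.
- lid (a joint): Lid angle in rad: 0 shut, grows as it opens, stop at 1.75 (just past upright). The lid (0.5 kg, 170 x 270 x 12 mm) swings freely: let go below about 1.4 it falls shut, beyond about 1.6 it rests on its stop. With the hasp on the staple it lifts only a few mm.
- lid_hinge (a point): Point on the lid's hinge axis (along the chest's y) at the middle of the chest's back top edge: chest frame (85, 0, 90) mm. Its axes are the chest's when shut and turn with the lid.
- lid_tab (a point): Grip point on the lift tab, a dark steel tongue 36 mm wide (y), 10 mm thick, in the lid's plane, sticking 50 mm out of its front edge at chest y = -70 mm. Point: mid-width, mid-thickness, 25 mm beyond the edge, 97 mm above the bench when shut; 195 mm from the lid hinge and 7 mm above it. Pinched by its side edges it can turn between the fingers. Axes turn with the lid.
- hasp (a joint): Hasp angle to the lid in rad: 0 hanging over the staple, 1.57 straight out to the front, 3.14 strap upright, stop at 3.85 leaning back over the lid. Loose hinge: with the lid shut it falls back down if let go below about 2.6 and falls on to its rear stop beyond about 2.9; it stays there while the lid opens.
- hasp_hinge (a point): Middle of the hasp's hinge pin (axis along the chest's y) at the lid's front top edge: chest frame (-92, 45, 102) mm, lid shut. Moves with the lid; its axes turn with the hasp.
- hasp_bar (a point): Centre of the hasp's pull bar, a round steel cross bar 12 mm thick, 44 mm long along y. The hasp is a steel strap 40 mm wide (y), 4 thick, hanging 52 mm from its pin, slot 22 x 20 mm; its lower end is bent square out (-x) to carry the bar 38 mm in front of the strap, 50 mm below the pin, 52 mm above the bench at first. Held lightly by its two ends the bar turns between the fingers. Axes turn with the hasp.
- clamp: Ring clamp, a jeweller's wooden hand clamp, 130 mm long, 30 wide (32 at the band), 24 high, 0.09 kg: two wooden halves side by side, steel band round the middle, dark jaws at one end. Lies flat on the bench on either side of the chest. Origin: centre of its underside; x along its length, y across, z up. Grip across its width near the middle.
- mallet: Bystander: wooden mallet lying down, 170 mm long, 85 mm across its block head, 44 mm high. Origin: centre of its underside; x along the handle towards the head.
- doming_block: Bystander: dark wooden cube of 56 mm with round hollows. Origin: centre of its underside.
- jar: Bystander: amber glass jar with steel cap, 56 mm diameter, 70 mm high. Origin: centre of its underside.
There are look-alikes about, which are no part of the job. Of the things that look like the clamp, take the one that is nearest to the robot's base at the start.

How it is judged (in metres and radians):
On the way, in this order (a step that is already met when the one before it is completed fails the run):
1. the hasp is swung off its staple and over, leaning back above the shut lid (value of joint hasp above 3.4 rad and value of joint lid below 0.1 rad), for 0.2 s.
2. the lid stands open, past upright, with the hasp folded back (value of joint lid above 1.6 rad and value of joint hasp above 3.4 rad), for 0.2 s.
At the end, for the whole second after the job is handed in: The ring clamp lies flat (within 10 degrees), same way up, still and let go on the chest's floor (underside 40 to 56 mm above the bench, centre within 78 mm in x and 122 mm in y of the chest's middle); the lid stands open beyond 1.6 rad; the hasp is folded back beyond 3.4 rad (all of step 2 and x of clamp in the frame of chest between -0.078 and 0.078 m and y of clamp in the frame of chest between -0.122 and 0.122 m and z of clamp in the frame of chest between 0.04 and 0.056 m and angle between clamp's own x axis and vertical between 1.4 and 1.74 rad and linear speed of clamp below 0.02 m/s and contact force between the fingers and clamp below 0.1 N); the robot touches nothing.
It fails at once if the lid is forced up while the hasp is still down on its staple (value of joint lid above 0.15 rad and value of joint hasp below 0.35 rad).
It fails at once if the mallet, the doming block or the jar is moved by more than 30 mm (distance of any of mallet, doming_block, jar from where it was at the start of the episode above 0.03 m).
It also fails if it takes over 72 s, if anything falls off the work surface, if the arm or the gripper's body presses on something with over 40 N, if the wrist force passes 120 N, or if a joint passes its speed limit or range.

### The arm

A 6-joint arm with a two-finger parallel gripper is mounted at the origin on the work surface. World frame = base frame: x ahead of the robot, y to its left, z up, the work surface at z = 0. Lengths are in m, angles in degrees, forces in N, time in s.
With the tool pointing down it reaches from about 0.25 to 0.725 m from the base axis. Payload 9.7 kg.
Tool frame: the origin (TCP) lies at the very end of the fingers, on their centre line; the grasp point (between the pads) lies 19 mm behind it (bot.grip_depth is the distance from the TCP to the grasp point, in m); z points along the fingers, y is the direction in which the jaws open and shut (so a half turn about z gives the same grasp; the last joint's range is limited). The gripper opens to 85 mm and grips with 20 to 120 N. Pads are 22 mm wide; open, the fingers measure 114 mm over their backs; the gripper's body (76 mm by 85 mm) begins 54 mm behind the grasp point. The pads swing forward as they close: fully open they stand 13 mm farther back than shut.
Start: joints at [73.74, 4.979, 10.078, 95.1, 0, 90], TCP at [0.154, 0.528, 0.231] pointing down, gripper open.
Joint ranges: [-179.16, 179.16], [-48.56, 103.87], [-65.8, 70.77], [-126.05, 130.52], [-82.76, 87.17], [-180, 180]. Speed limits (degrees/s): [127.2, 127.2, 147.25, 180, 180, 180].

### API

Orientations are given as [roll, pitch, yaw] about the fixed x, y, z axes, in that order (R = Rz(yaw) Ry(pitch) Rx(roll)).
In Python, from workcell import bot, viewer gives the robot as it stands.
- The arm moves only by the tool arm_command, never from a script. Its argument "motion" is a list of rows, each a list of 3 entries, a list of its own where there are three numbers: the opening, from 0 (shut) to 1 (fully open), then the shift along the tool's x, y, z in units of 60 mm (1.0 is 60 mm), then the turn, a rotation vector about the tool's x, y, z in units of 6 degrees (1.0 is 6 degrees). A call has 1 to 12 rows; each row shifts and turns the commanded pose from where the row before left it, along the tool's axes as they then stand; what a row does not reach is not made up. A row lasts 1/8 s, in which the tool goes at most 62.5 mm and 10.7 degrees, less where a joint would pass 70% of its speed; a pose out of reach is approached as far as the arm can. A call is refused whole if a number of a shift passes 1 or a number of a turn 1, either way. A call with a gripper value outside its range is refused whole. The fingers move at their own pace and stop on an object; "newtons" is the grip in N (left out, the last holds). Time passes only in rows, so rows that do not move let the fingers close. It gives the time, the measured TCP pose, the force and the opening at its end, in the units of the state.
- bot.get_obs(): the state, without advancing time (a new reading comes with each control period).
- viewer.camera(name): name is "side" or "top" or "wrist"; returns the picture (480x640x3 uint8, blue, green, red); there is no depth.
- viewer.calibration(name): a dict with "fx", "fy", "cx", "cy" (pixels), "T" (4x4, takes a point from camera to world coordinates). Camera axes: x right, y down, z forward; pixel columns grow to the right and rows downward; lengths in m; the calibration is good to about 2 mm. A picture is of the moment at which its call begins: read the wrist's pose just before it. calibration takes no time and is no camera call; for the wrist camera it gives the pose at the moment of the call.
- bot.job_done(): hands the job in, once; it reports no verdict.
The state is a dict: "time": time; "q": joint angles; "qd": joint speeds; "joint_efforts": joint torques, N m; "ee_pos": TCP position; "tcp_rot": TCP orientation; "wrist_force": force on the tool from outside, world axes, zero at the start; "torque": the same for the moment, N m; "opening": finger opening in m.
Only numpy, scipy, OpenCV 4.12 (cv2) and the standard library are available. Lean on these libraries where they do the work, as an engineer would, in place of code of your own. Each camera call takes 0.05 s, during which the arm holds its last target.

## Working session

There is one attempt and no reset: what is moved stays moved. The work goes in short steps, Python scripts to look and compute and a tool call to move; the robot and the scene stay as the last step left them, time stands still between calls to the robot, and variables do not carry over. Pictures are saved under pics/ and viewed, and the job is handed in when it is done.

Besides the shell and the picture viewer there is one more tool, called after "Emit:" as name(argument=value, ...), one argument or row to a line, values as JSON. arm_command: Moves the arm, as the interface text tells. Its arguments: {"type":"object","properties":{"motion":{"type":"array"},"newtons":{"type":"number"}},"required":["motion"]}

```bash
ls; mkdir -p pics
python3 - <<'E'
from workcell import bot, viewer
import cv2
print(bot.get_obs())
for n in ("side","top","wrist"):
    c=viewer.calibration(n); print(n,c)
    cv2.imwrite(f"pics/{n}0.png",viewer.camera(n))
E
```

```text
pics
{'time': 0.0, 'q': array([ 7.37394192e+01,  5.01201591e+00,  1.00333592e+01,  9.50994585e+01,
       -9.12407440e-04,  9.00001609e+01]), 'qd': array([ 0.07025984, -0.01326134,  0.07291436, -0.05933059,  0.0218962 ,
        0.0345662 ]), 'joint_efforts': array([-1.42451468e-04, -5.20386529e+01,  4.64809048e+01,  1.60941010e-02,
       -2.54491238e-05,  3.62357014e-06]), 'ee_pos': array([0.15394225, 0.5277729 , 0.23056448]), 'tcp_rot': array([-1.79921885e+02,  9.12625932e-04,  1.63739260e+02]), 'wrist_force': array([-0.51965129,  0.90814996, -0.07330852]), 'torque': array([0.01397325, 0.01299909, 0.04406897]), 'opening': 0.08584137723424445}
side {'fx': 457.6469196114524, 'fy': 457.6469196114524, 'cx': 318.2354633247842, 'cy': 244.25621261295007, 'T': array([[ 0.98669873, -0.10271774,  0.12599478,  0.42315719],
       [-0.1617919 , -0.545292  ,  0.82248406, -1.01491595],
       [-0.01577976, -0.83192891, -0.55465782,  0.68329583],
       [ 0.        ,  0.        ,  0.        ,  1.        ]])}
top {'fx': 592.9890372619612, 'fy': 592.9890372619612, 'cx': 317.3403401303579, 'cy': 240.70025407146895, 'T': array([[-0.010322  , -0.99799327,  0.06247307,  0.43689568],
       [-0.99994166,  0.01010296, -0.00382101, -0.15416794],
       [ 0.00318218, -0.06250887, -0.99803934,  1.72318525],
       [ 0.        ,  0.        ,  0.        ,  1.        ]])}
wrist {'fx': 353.03974916721234, 'fy': 353.03974916721234, 'cx': 320.01005627217705, 'cy': 240.98623498107787, 'T': array([[ 0.28058017,  0.92485838,  0.25673282,  0.08881642],
       [ 0.95982911, -0.26988704, -0.07674021,  0.54768039],
       [-0.00168496,  0.26795142, -0.96343095,  0.3732749 ],
       [ 0.        ,  0.        ,  0.        ,  1.        ]])}
```

View pics/top0.png

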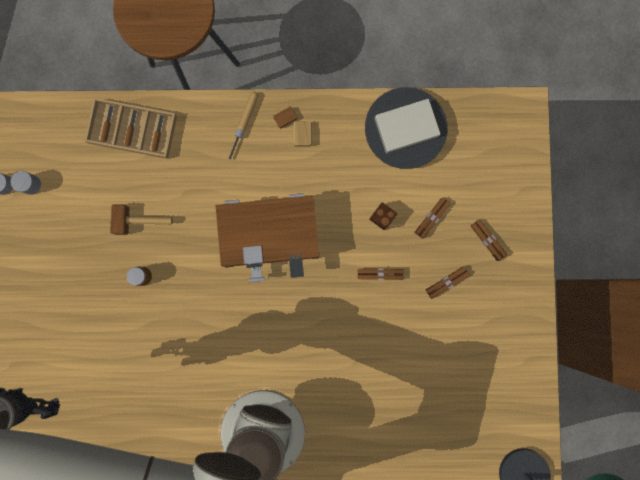

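View pics/side0.png

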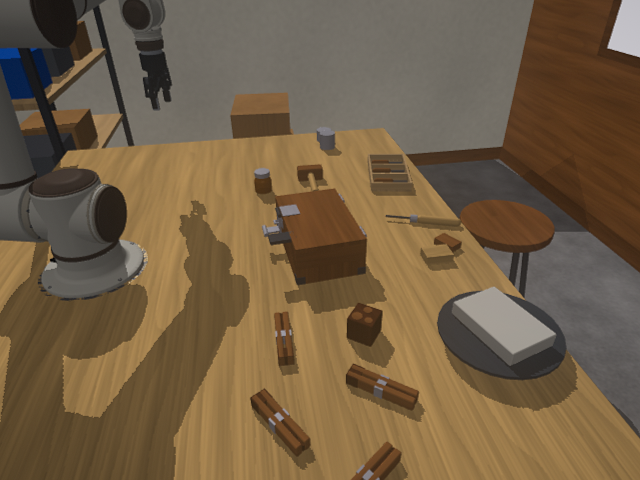

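View pics/wrist0.png

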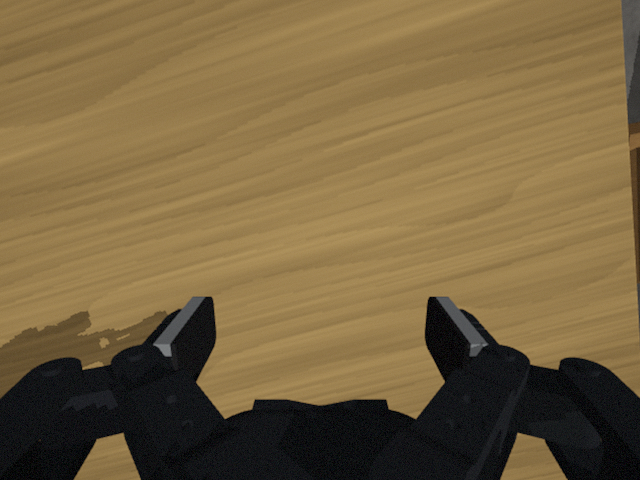

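Run:
```python
import cv2
im=cv2.imread("pics/top0.png")
cv2.imwrite("pics/top0c.png",cv2.resize(im[180:310,200:350],None,fx=5,fy=4.6,interpolation=cv2.INTER_CUBIC)[:600])
cv2.imwrite("pics/top0d.png",cv2.resize(im[190:310,345:515],None,fx=4.5,fy=4.5,interpolation=cv2.INTER_CUBIC))
im=cv2.imread("pics/side0.png")
cv2.imwrite("pics/side0c.png",cv2.resize(im[170:300,240:380],None,fx=4.6,fy=4.6,interpolation=cv2.INTER_CUBIC)[:600])
```

```text
(no output)
```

View pics/top0c.png

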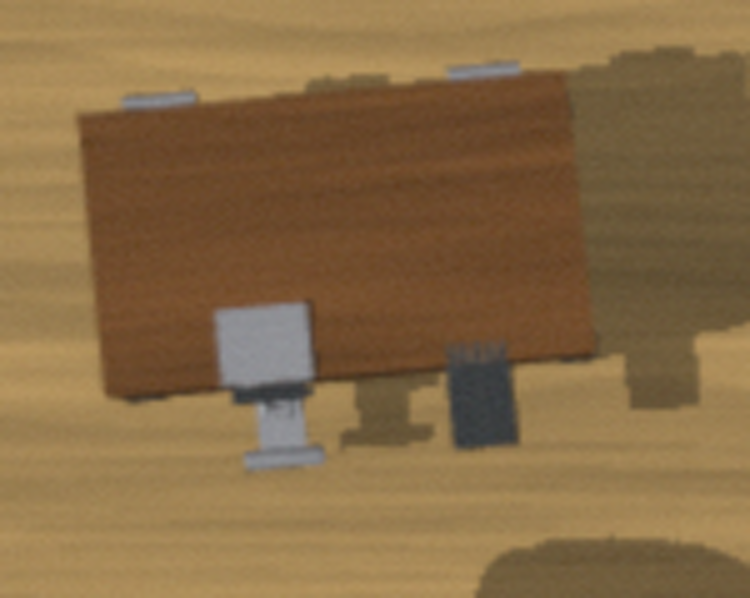

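View pics/top0d.png

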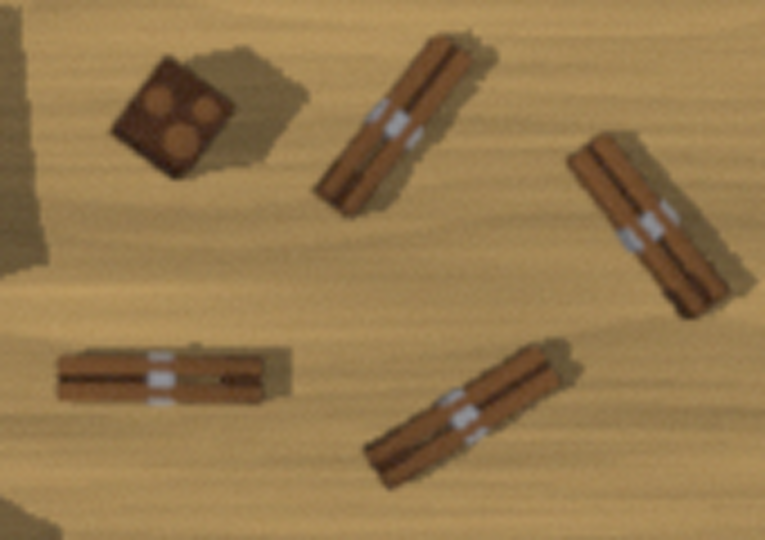

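View pics/side0c.png

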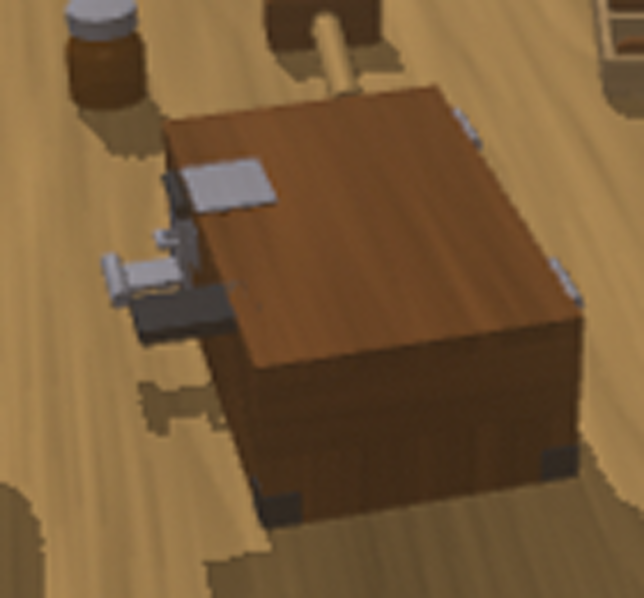

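```bash
cat > h.py <<'E'
import numpy as np, cv2
from workcell import bot, viewer
def ray(n,u,v,c=None):
    c=c or viewer.calibration(n); T=c["T"]
    d=T[:3,:3]@np.array([(u-c["cx"])/c["fx"],(v-c["cy"])/c["fy"],1.]); return T[:3,3],d/np.linalg.norm(d)
def plane(n,u,v,z,c=None):
    o,d=ray(n,u,v,c); return o+d*(z-o[2])/d[2]
def tri(a,b):
    (o1,d1),(o2,d2)=a,b
    A=np.stack([d1,-d2],1); s=np.linalg.lstsq(A,o2-o1,rcond=None)[0]
    p,q=o1+s[0]*d1,o2+s[1]*d2; return (p+q)/2,np.linalg.norm(p-q)
def fit2(chest,world):
    c=np.array(chest,float);w=np.array(world,float);cm,wm=c.mean(0),w.mean(0)
    a=c-cm;b=w-wm
    th=np.arctan2((a[:,0]*b[:,1]-a[:,1]*b[:,0]).sum(),(a*b).sum())
    R=np.array([[np.cos(th),-np.sin(th)],[np.sin(th),np.cos(th)]]); t=wm-R@cm
    return th,R,t,np.linalg.norm((R@c.T).T+t-w,axis=1)
def proj(n,P,c=None):
    c=c or viewer.calibration(n);p=np.linalg.inv(c["T"])@np.append(P,1)
    return c["fx"]*p[0]/p[2]+c["cx"],c["fy"]*p[1]/p[2]+c["cy"]
E
python3 - <<'E'
from h import *
np.set_printoptions(precision=4,suppress=True)
ch=[(.085,.135),(.085,-.135),(-.085,-.135),(-.085,.135)]
t=[(216,205),(314,195.2),(319,257.2),(221.4,266.3)]
s=[(335,188.9),(366,238.9),(297,249.6),(276.1,196.5)]
for n,px in(("top",t),("side",s)):
    w=[plane(n,*p,.102) for p in px]; print(n,np.array(w)[:,:2]); th,R,tt,e=fit2(ch,[x[:2] for x in w]); print(np.degrees(th),tt,e)
for a,b in zip(t,s): print(tri(ray("top",*a),ray("side",*b)))
tp=lambda x,y:(345+x/4.5,190+y/4.5)
for nm,x,y in [("clampC",160,379),("lend",57,379),("rend",264,379),("c2",462,415),("c3",395,123),("c4",650,225)]:
    p=plane("top",*tp(x,y),.024);print(nm,p,np.hypot(*p[:2]))
# others: block, jar, mallet
print("block",plane("top",384,215,.056),"jar",plane("top",139,276,.07),"mallet head",plane("top",120,219,.044),plane("top",172,219,.02))
E
```

```text
top [[ 0.6395  0.1171]
 [ 0.6639 -0.1525]
 [ 0.4931 -0.1644]
 [ 0.471   0.1023]]
4.834900823750697 [ 0.5669 -0.0244] [0.0007 0.0012 0.0017 0.0007]
side [[ 0.6464  0.1135]
 [ 0.668  -0.1513]
 [ 0.5046 -0.1655]
 [ 0.4803  0.0997]]
4.924302150738754 [ 0.5748 -0.0259] [0.0028 0.0036 0.0037 0.0024]
(array([0.6434, 0.1169, 0.1002]), np.float64(0.007283627580420551))
(array([ 0.6656, -0.1528,  0.103 ]), np.float64(0.0037004952736253917))
(array([ 0.4989, -0.1649,  0.1017]), np.float64(0.011557869180502547))
(array([0.4757, 0.1023, 0.1007]), np.float64(0.009437310875427915))
clampC [ 0.4453 -0.3406  0.024 ] 0.5606236760131439
lend [ 0.446  -0.2751  0.024 ] 0.523988519373878
rend [ 0.4446 -0.4068  0.024 ] 0.6026144201557754
c2 [ 0.4205 -0.5322  0.024 ] 0.6782890879810535
c3 [ 0.6073 -0.4938  0.024 ] 0.7827411431829687
c4 [ 0.5403 -0.6553  0.024 ] 0.8492910622969452
block [ 0.6121 -0.3497  0.056 ] jar [0.4471 0.3363 0.07  ] mallet head [0.6094 0.3993 0.044 ] [0.6104 0.2575 0.02  ]
```

Run:
```python
from h import *
print(proj("top",[0,0,0.0]),proj("side",[0,0,0.0]))
for P in ([0.154,0.528,.231],):
    print(proj("top",P),proj("side",P))
c=viewer.calibration("side")
for P in ([.4453,-.3406,.024],[.4460,-.2751,.024],[.4471,.3363,.07],[.6121,-.3497,.056]): print(proj("side",P))
im=cv2.imread("pics/side0.png")
cv2.imwrite("pics/side0e.png",cv2.resize(im[50:130,110:210],None,fx=6,fy=6,interpolation=cv2.INTER_CUBIC))
cv2.imwrite("pics/side0f.png",cv2.resize(im[290:380,250:400],None,fx=5,fy=5,interpolation=cv2.INTER_CUBIC))
im=cv2.imread("pics/top0.png")
cv2.imwrite("pics/top0e.png",cv2.resize(im[370:480,0:330],None,fx=2.4,fy=2.4,interpolation=cv2.INTER_CUBIC))
```

```text
(np.float64(262.9690550783927), np.float64(431.8149964426499)) (np.float64(93.0656569325512), np.float64(267.3247667030232))
(np.float64(41.24481527540701), np.float64(395.1034616401598)) (np.float64(161.76154370762296), np.float64(109.5428890819141))
(np.float64(280.13635307120546), np.float64(332.75945963894895))
(np.float64(277.6002462946385), np.float64(311.10830823254673))
(np.float64(259.9295296790945), np.float64(172.19001123131792))
(np.float64(362.41368678549867), np.float64(313.84474337431914))
```

View pics/side0e.png

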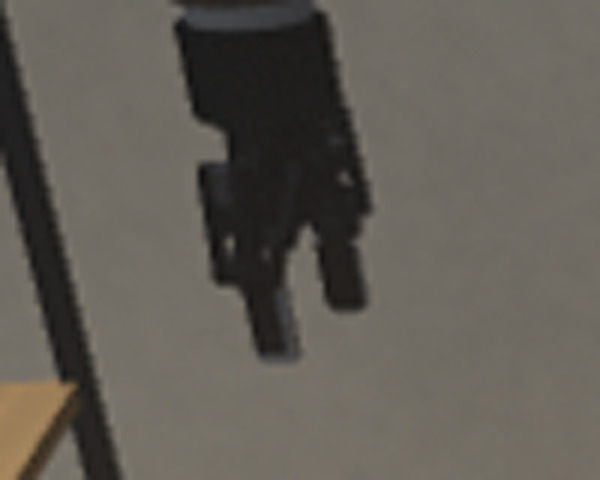

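View pics/side0f.png

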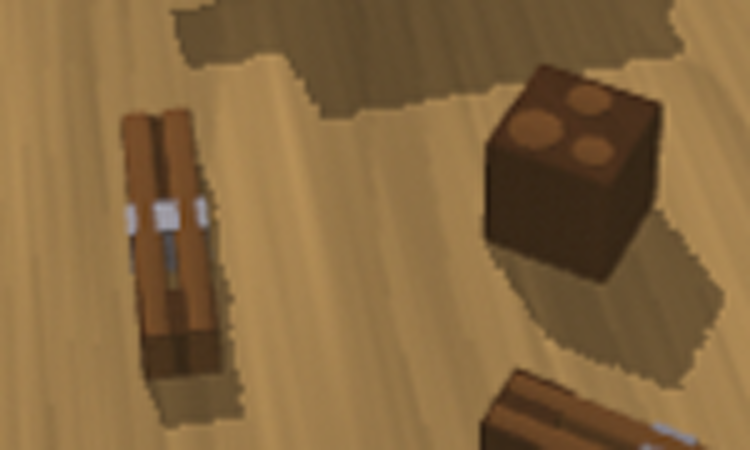

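View pics/top0e.png

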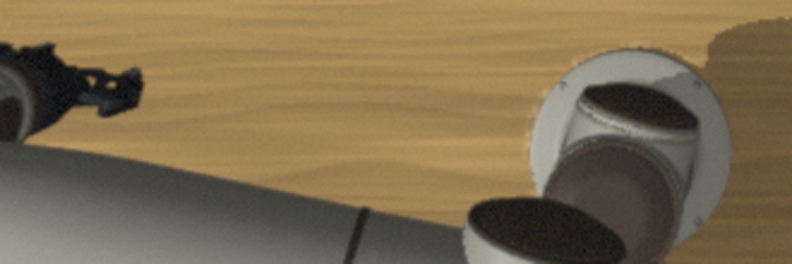

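```bash
cat >> h.py <<'E'
from scipy.spatial.transform import Rotation as Ro
def delta(target,yaw=None,start=None,rot=None):
    """world target -> shift in tool units (60mm) and turn in 6deg units (tool axes)"""
    o=bot.get_obs(); p=np.array(start if start is not None else o["ee_pos"]); r=Ro.from_euler("xyz",rot if rot is not None else o["tcp_rot"],degrees=True)
    sh=r.inv().apply(np.array(target)-p)/.06
    tr=None
    if yaw is not None:
        tr=np.degrees((r.inv()*Ro.from_euler("xyz",[180,0,yaw],degrees=True)).as_rotvec())/6
    return np.round(sh,3),None if tr is None else np.round(tr,3)
E
python3 -c "
from h import *
print(delta([.47,0,.26],184.8))"
```

```text
(array([-7.52 , -6.971, -0.481]), array([-1.00e-02, -2.00e-03, -3.51e+00]))
```

Emit:
arm_command(
  motion=[
    [0.9,[-0.63,-0.58,-0.04],[0,0,0]],
    [0.9,[-0.63,-0.58,-0.04],[0,0,0]],
    [0.9,[-0.63,-0.58,-0.04],[0,0,0]],
    [0.9,[-0.63,-0.58,-0.04],[0,0,0]],
    [0.9,[-0.63,-0.58,-0.04],[0,0,-0.3]],
    [0.9,[-0.63,-0.58,-0.04],[0,0,-0.3]],
  ],
)

```text
time: 0.9
ee_pos: [0.3151, 0.2634, 0.2457]
tcp_rot: [180.0, 0.0, 167.4]
wrist_force: [1.3, -0.0, 0.2]
opening: 0.0765
```

```bash
python3 -c "
from h import *
print(bot.get_obs()['q']);print(delta([.47,0,.26],184.8))"
```

```text
[ 3.98942605e+01 -1.35538019e+01 -5.70321374e+00  9.78346356e+01
 -2.83936758e-03  5.24758316e+01]
(array([-3.476, -3.722, -0.238]), array([ 2.000e-03,  2.000e-03, -2.897e+00]))
```

Emit:
arm_command(
  motion=[
    [0.9,[-0.58,-0.62,-0.04],[0,0,0]],
    [0.9,[-0.58,-0.62,-0.04],[0,0,0]],
    [0.9,[-0.58,-0.62,-0.04],[0,0,0]],
    [0.9,[-0.58,-0.62,-0.04],[0,0,0]],
    [0.9,[-0.58,-0.62,-0.04],[0,0,0]],
    [0.9,[-0.58,-0.62,-0.04],[0,0,0]],
    [0.9,[0,0,0],[0,0,-1]],
    [0.9,[0,0,0],[0,0,-1]],
    [0.9,[0,0,0],[0,0,-0.9]],
    [0.9,[0,0,0],[0,0,0]],
  ],
)

```text
time: 2.15
ee_pos: [0.4694, 0.0013, 0.2599]
tcp_rot: [180.0, -0.0, -175.3]
wrist_force: [-0.4, 0.5, -0.9]
opening: 0.0768
```

Run:
```python
from h import *
np.set_printoptions(suppress=True,precision=5)
o=bot.get_obs();print(o["time"],o["ee_pos"],o["tcp_rot"],o["q"])
c=viewer.calibration("wrist");im=viewer.camera("wrist");cv2.imwrite("pics/w1.png",im)
np.savez("w1.npz",**c)
```

```text
2.15 [0.46936 0.00133 0.25987] [ 179.99748   -0.02556 -175.3021 ] [ 0.16161 -5.26503  3.06079 98.3515   0.00049 -4.53629]
```

View pics/w1.png

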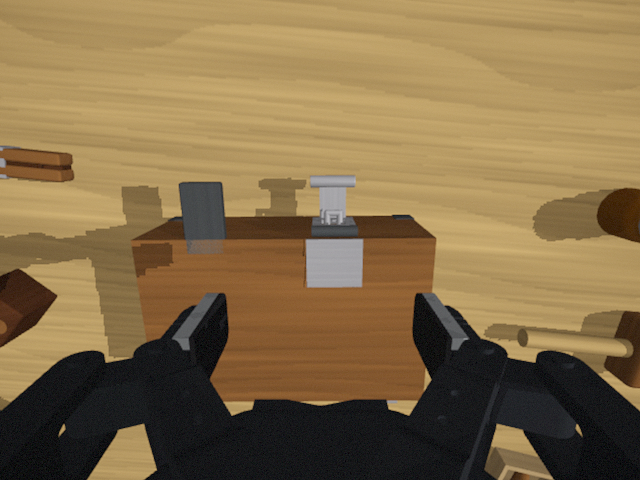

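Run:
```python
import cv2
im=cv2.imread("pics/w1.png")
cv2.imwrite("pics/w1c.png",cv2.resize(im[160:300,120:450],None,fx=2.4,fy=4,interpolation=cv2.INTER_CUBIC))
```

```text
(no output)
```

View pics/w1c.png

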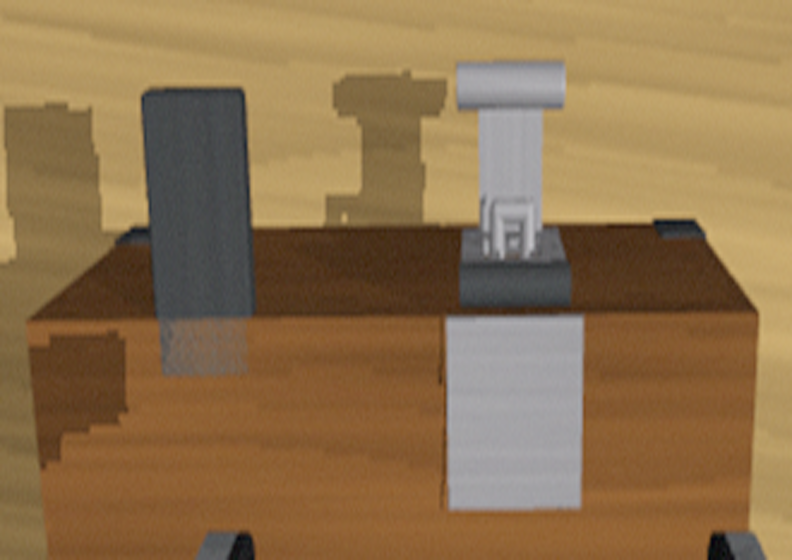

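Run:
```python
from h import *
np.set_printoptions(suppress=True,precision=4)
c=dict(np.load("w1.npz"))
P=lambda u,v,z:plane("wrist",u,v,z,c)
b=[P(310.4,181.2,.054),P(355.4,181.2,.054)];print("bar",b,np.linalg.norm(b[0]-b[1]),(b[0]+b[1])/2)
l=[P(132.5,239.5,.102),P(435.4,238.2,.102)];d=l[1]-l[0];print("front",l,np.linalg.norm(d),np.degrees(np.arctan2(-d[0],d[1])),sum(l)/2)
t=[P(179.2,182.5,.102),P(222.1,182,.102)];print("tab",t,np.linalg.norm(t[0]-t[1]),sum(t)/2)
pl=[P(120+445/2.4,160+315/4,.104),P(120+583/2.4,160+315/4,.104)];print("leaf",pl,sum(pl)/2)
th,R,tt,e=fit2([(-.085,-.135),(-.085,.135),(-.135,-.07),(-.130,.045)],[l[0][:2],l[1][:2],(sum(t)/2)[:2],(sum(b)/2)[:2]])
print(np.degrees(th),tt,e)
for nm,q in(("bar",(-.130,.045)),("tab",(-.110,-.07)),("hinge",(.085,0)),("pin",(-.092,.045))): print(nm,R@np.array(q)+tt)
```

```text
bar [array([ 0.4384, -0.0101,  0.054 ]), array([0.4348, 0.0338, 0.054 ])] 0.044034543200334106 [0.4366 0.0119 0.054 ]
front [array([ 0.497 , -0.1619,  0.102 ]), array([0.4741, 0.1043, 0.102 ])] 0.2671895953585143 4.918667736884158 [ 0.4855 -0.0288  0.102 ]
tab [array([ 0.4435, -0.1196,  0.102 ]), array([ 0.4401, -0.0835,  0.102 ])] 0.036270395753169926 [ 0.4418 -0.1015  0.102 ]
leaf [array([ 0.4834, -0.0098,  0.104 ]), array([0.4793, 0.0404, 0.104 ])] [0.4813 0.0153 0.104 ]
4.913206979980355 [ 0.5702 -0.0213] [0.0012 0.0017 0.0011 0.0006]
bar [0.4368 0.0124]
tab [ 0.4666 -0.1004]
hinge [ 0.6549 -0.014 ]
pin [0.4747 0.0157]
```

Run:
```python
from h import *
print(delta([.4338,.0122,.12],184.9))
```

```text
(array([0.576, 0.228, 2.333]), array([ 0.   , -0.002, -0.047]))
```

Emit:
arm_command(
  motion=[
    [0.9,[0.29,0.11,0.4],[0,0,0]],
    [0.9,[0.29,0.12,0.5],[0,0,-0.03]],
    [0.9,[0,0,0.5],[0,0,0]],
    [0.9,[0,0,0.5],[0,0,0]],
    [0.9,[0,0,0.43],[0,0,0]],
    [0.9,[0,0,0.4],[0,0,0]],
    [0.9,[0,0,0.3],[0,0,0]],
    [0.9,[0,0,0],[0,0,0]],
  ],
  newtons=20,
)

```text
time: 3.2
ee_pos: [0.4329, 0.0122, 0.0773]
tcp_rot: [180.0, -0.1, -175.1]
wrist_force: [0.5, 0.3, 0.6]
opening: 0.077
```

Run:
```python
from h import *
np.set_printoptions(suppress=True,precision=5)
o=bot.get_obs();print(o["time"],o["ee_pos"],o["tcp_rot"],o["q"])
c=viewer.calibration("wrist");im=viewer.camera("wrist");cv2.imwrite("pics/w2.png",im)
np.savez("w2.npz",**c)
```

```text
3.2 [0.43289 0.01224 0.0773 ] [ 179.99378   -0.11169 -175.12683] [  1.62018 -11.2589  -22.46587  78.90489  -0.00013  -3.25298]
```

View pics/w2.png

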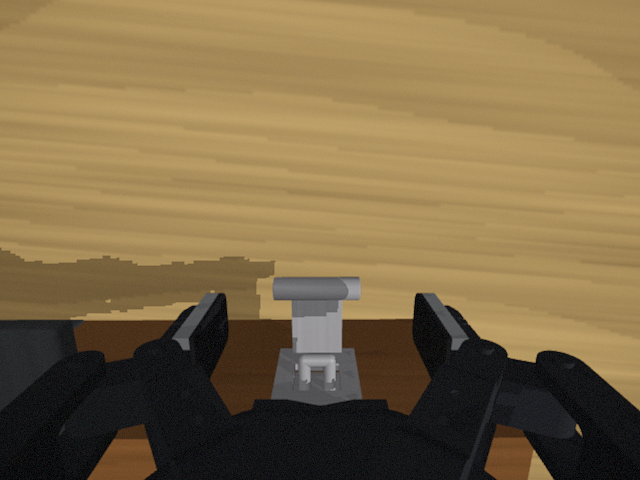

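Emit:
arm_command(
  motion=[
    [0.9,[0,0,0.3],[0,0,0]],
    [0.9,[0,-0.02,0.3],[0,0,0]],
    [0.9,[0,0,0.12],[0,0,0]],
    [0.3,[0,0,0],[0,0,0]],
    [0.3,[0,0,0],[0,0,0]],
    [0.3,[0,0,0],[0,0,0]],
    [0.3,[0,0,0],[0,0,0]],
  ],
  newtons=20,
)

```text
time: 4.12
ee_pos: [0.434, 0.0106, 0.0356]
tcp_rot: [-179.9, 0.0, -175.1]
wrist_force: [-1.6, -5.7, 2.9]
opening: 0.0433
```

Run:
```python
from h import *
np.set_printoptions(suppress=True,precision=5)
o=bot.get_obs();print(o["time"],o["ee_pos"],o["wrist_force"],o["opening"])
c=viewer.calibration("wrist");im=viewer.camera("wrist");cv2.imwrite("pics/w3.png",im)
```

```text
4.125 [0.43396 0.01064 0.03557] [-1.64969 -5.74359  2.86316] 0.043285012712126036
```

View pics/w3.png

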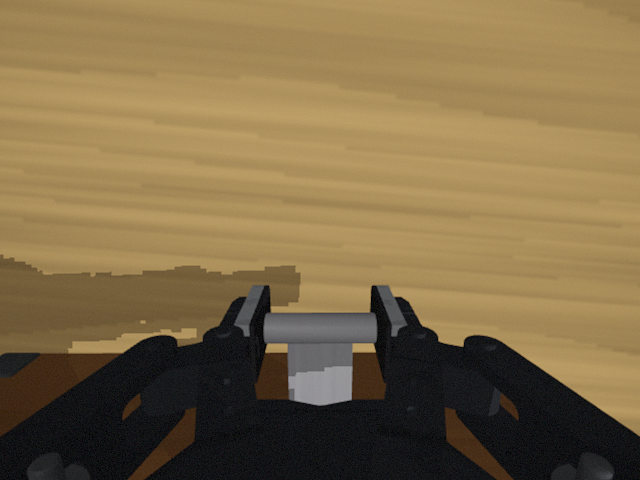

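Run:
```python
import numpy as np
f=lambda t:np.array([-50*np.sin(t)-38*np.cos(t),-50*np.cos(t)+38*np.sin(t)])
ts=np.arange(0,3.31,.2);
for a,b in zip(ts[:-1],ts[1:]):
    d=-(f(b)-f(a))/60; print(round(b,2),np.round(d,3),f(b).round(1))
```

```text
0.2 [ 0.153 -0.142] [-47.2 -41.5]
0.4 [ 0.122 -0.17 ] [-54.5 -31.3]
0.6 [ 0.085 -0.191] [-59.6 -19.8]
0.8 [ 0.046 -0.204] [-62.3  -7.6]
1.0 [ 0.004 -0.209] [-62.6   5. ]
1.2 [-0.037 -0.206] [-60.4  17.3]
1.4 [-0.077 -0.194] [-55.7  28.9]
1.6 [-0.114 -0.175] [-48.9  39.4]
1.8 [-0.147 -0.149] [-40.1  48.4]
2.0 [-0.173 -0.117] [-29.7  55.4]
2.2 [-0.193 -0.08 ] [-18.1  60.1]
2.4 [-0.205 -0.04 ] [-5.8 62.5]
2.6 [-0.209  0.002] [ 6.8 62.4]
2.8 [-0.204  0.043] [19.1 59.8]
3.0 [-0.192  0.083] [30.6 54.9]
3.2 [-0.172  0.119] [40.9 47.7]
```

Emit:
arm_command(
  motion=[
    [0.3,[0.15,-0.02,-0.14],[0,0,0]],
    [0.3,[0.12,0,-0.17],[0,0,0]],
    [0.3,[0.09,0,-0.19],[0,0,0]],
    [0.3,[0.05,0,-0.2],[0,0,0]],
    [0.3,[0,0,0],[0,0,0]],
  ],
)

```text
time: 4.8
ee_pos: [0.4091, 0.0081, 0.0781]
tcp_rot: [180.0, 0.0, -175.1]
wrist_force: [-0.2, 4.6, -2.4]
opening: 0.0433
```

Run:
```python
from h import *
cv2.imwrite("pics/w4.png",cv2.resize(viewer.camera("wrist")[200:],(640,280)))
```

```text
(no output)
```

View pics/w4.png

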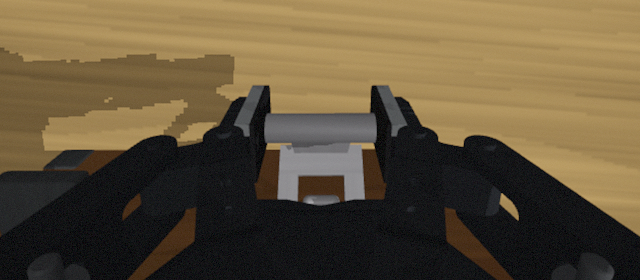

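The hasp follows: the bar is still held between the pads at (320,127 of the crop), the staple is free below the slot. Continue along the arc.

Emit:
arm_command(
  motion=[
    [0.3,[0,0,-0.21],[0,0,0]],
    [0.3,[-0.04,0,-0.21],[0,0,0]],
    [0.3,[-0.08,0,-0.19],[0,0,0]],
    [0.3,[-0.11,0,-0.18],[0,0,0]],
    [0.3,[-0.15,0,-0.15],[0,0,0]],
    [0.3,[-0.17,0,-0.12],[0,0,0]],
    [0.3,[-0.19,0,-0.08],[0,0,0]],
    [0.3,[-0.2,0,-0.04],[0,0,0]],
    [0.3,[-0.21,0,0],[0,0,0]],
    [0.3,[-0.2,0,0.04],[0,0,0]],
    [0.3,[-0.19,0,0.08],[0,0,0]],
    [0.3,[-0.17,0,0.12],[0,0,0]],
  ],
)

```text
time: 6.35
ee_pos: [0.5137, 0.0174, 0.1358]
tcp_rot: [179.9, 0.3, -175.1]
wrist_force: [3.0, 8.5, 11.1]
opening: 0.0435
```

Run:
```python
from h import *
cv2.imwrite("pics/w5.png",cv2.resize(viewer.camera("wrist")[200:],(640,280)))
cv2.imwrite("pics/s5.png",cv2.resize(viewer.camera("side")[120:300,200:400],None,fx=3,fy=3))
```

```text
(no output)
```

View pics/w5.png

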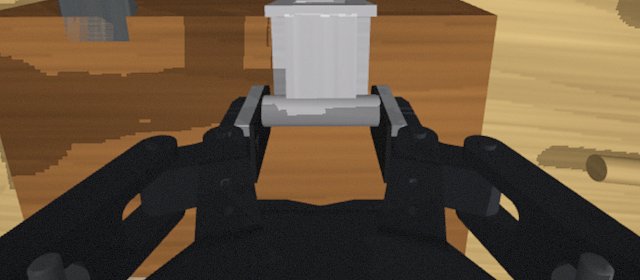

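View pics/s5.png

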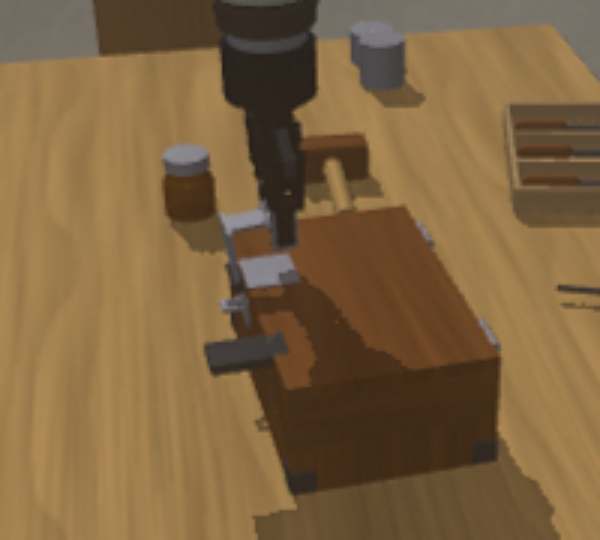

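Emit:
arm_command(
  motion=[
    [0.3,[-0.14,0,0.14],[0,0,0]],
    [0.9,[0,0,0],[0,0,0]],
    [0.9,[0,0,0],[0,0,0]],
    [0.9,[0,0,0],[0,0,0]],
    [0.9,[0,0,0],[0,0,0]],
    [0.9,[0,0,-0.3],[0,0,0]],
    [0.9,[0,0,-0.5],[0,0,0]],
    [0.9,[0.5,0,-0.5],[0,0,0]],
    [0.9,[0.2,0,0],[0,0,0]],
  ],
)

```text
time: 7.58
ee_pos: [0.4782, 0.0136, 0.2068]
tcp_rot: [-180.0, 0.3, -175.1]
wrist_force: [0.1, 1.2, 0.4]
opening: 0.0768
```

Run:
```python
from h import *
print(bot.get_obs()["ee_pos"])
cv2.imwrite("pics/w6.png",viewer.camera("wrist"))
cv2.imwrite("pics/s6.png",cv2.resize(viewer.camera("side")[120:300,200:400],None,fx=3,fy=3))
```

```text
[0.47819531 0.01358941 0.20678377]
```

View pics/w6.png

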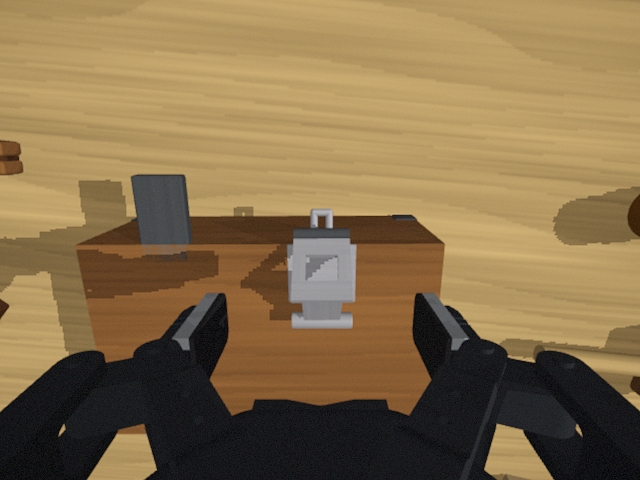

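View pics/s6.png

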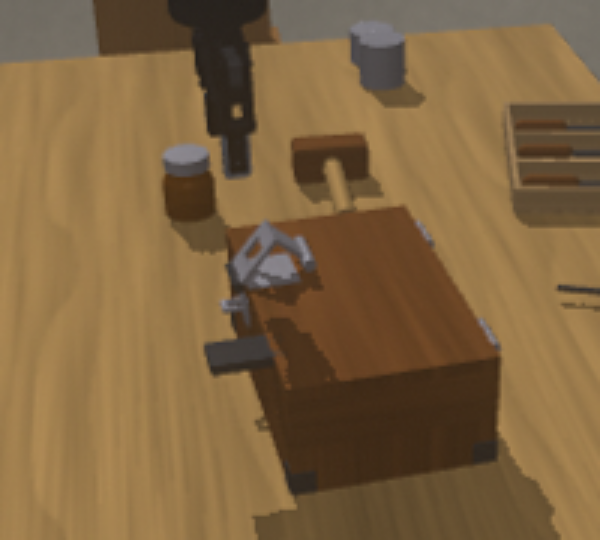

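Run:
```python
from h import *
print(delta([.464,-.1002,.082],184.9))
c=viewer.calibration("wrist")
t=[plane("wrist",133,177,.102,c),plane("wrist",186,176,.102,c)];print(t,sum(t)/2)
r=Ro.from_euler("z",4.91,degrees=True)
f=lambda p:np.array([-198*np.cos(p)+7*np.sin(p),198*np.sin(p)+7*np.cos(p)])
ts=np.linspace(0,1.7,35)
for a,b in zip(ts[:-1],ts[1:]): print(round(b,2),np.round(-(f(b)-f(a))/60,3),end="; ")
```

```text
(array([ 0.393, -1.869,  2.035]), array([-0.001,  0.017,  0.002]))
[array([ 0.44355833, -0.11733569,  0.102     ]), array([ 0.43978944, -0.08115058,  0.102     ])] [ 0.44167389 -0.09924314  0.102     ]
0.05 [-0.01  -0.165]; 0.1 [-0.018 -0.164]; 0.15 [-0.026 -0.163]; 0.2 [-0.034 -0.161]; 0.25 [-0.042 -0.16 ]; 0.3 [-0.05  -0.157]; 0.35 [-0.058 -0.154]; 0.4 [-0.066 -0.151]; 0.45 [-0.073 -0.148]; 0.5 [-0.081 -0.144]; 0.55 [-0.088 -0.14 ]; 0.6 [-0.095 -0.135]; 0.65 [-0.101 -0.13 ]; 0.7 [-0.108 -0.125]; 0.75 [-0.114 -0.12 ]; 0.8 [-0.12  -0.114]; 0.85 [-0.125 -0.108]; 0.9 [-0.13  -0.101]; 0.95 [-0.135 -0.095]; 1.0 [-0.14  -0.088]; 1.05 [-0.144 -0.081]; 1.1 [-0.148 -0.073]; 1.15 [-0.151 -0.066]; 1.2 [-0.154 -0.058]; 1.25 [-0.157 -0.05 ]; 1.3 [-0.16  -0.043]; 1.35 [-0.161 -0.034]; 1.4 [-0.163 -0.026]; 1.45 [-0.164 -0.018]; 1.5 [-0.165 -0.01 ]; 1.55 [-0.165 -0.002]; 1.6 [-0.165  0.007]; 1.65 [-0.164  0.015]; 1.7 [-0.163  0.023];
```

Emit:
arm_command(
  motion=[
    [0.9,[0.1,-0.47,0.2],[0,0,0]],
    [0.9,[0.1,-0.47,0.3],[0,0,0]],
    [0.9,[0.1,-0.47,0.3],[0,0,0]],
    [0.9,[0.09,-0.45,0.3],[0,0,0]],
    [0.9,[0,0,0.3],[0,0,0]],
    [0.9,[0,0,0.3],[0,0,0]],
    [0.9,[0,0,0.33],[0,0,0]],
    [0.3,[0,0,0],[0,0,0]],
    [0.3,[0,0,0],[0,0,0]],
    [0.3,[0,0,0],[0,0,0]],
    [0.3,[0,0,0],[0,0,0]],
    [0.3,[0,0,0],[0,0,0]],
  ],
  newtons=30,
)

```text
time: 9.18
ee_pos: [0.4649, -0.1021, 0.0826]
tcp_rot: [-179.6, 0.1, -175.2]
wrist_force: [-0.7, -16.7, -0.1]
opening: 0.0351
```

Run:
```python
from h import *
o=bot.get_obs();print(o["ee_pos"])
cv2.imwrite("pics/w7.png",viewer.camera("wrist")[120:])
```

```text
[ 0.46494559 -0.10211903  0.08260414]
```

View pics/w7.png

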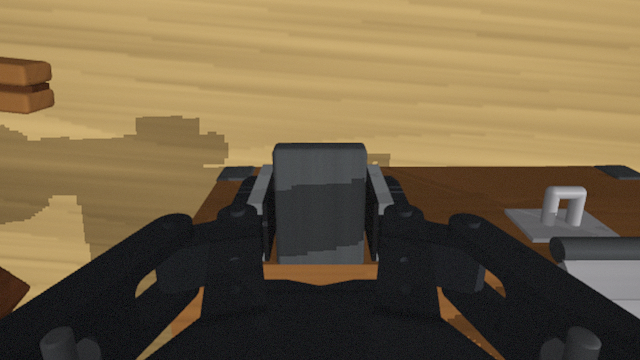

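Emit:
arm_command(
  motion=[
    [0.3,[0,-0.04,0],[0,0,0]],
    [0.3,[-0.01,0,-0.165],[0,0,0]],
    [0.3,[-0.018,0,-0.164],[0,0,0]],
    [0.3,[-0.026,0,-0.163],[0,0,0]],
    [0.3,[-0.034,0,-0.161],[0,0,0]],
    [0.3,[0,0,0],[0,0,0]],
  ],
)

```text
time: 9.98
ee_pos: [0.4705, -0.1017, 0.1215]
tcp_rot: [-179.9, 0.1, -175.1]
wrist_force: [3.4, -4.7, -5.6]
opening: 0.0349
```

Run:
```python
from h import *
cv2.imwrite("pics/w8.png",viewer.camera("wrist")[120:])
```

View pics/w8.png

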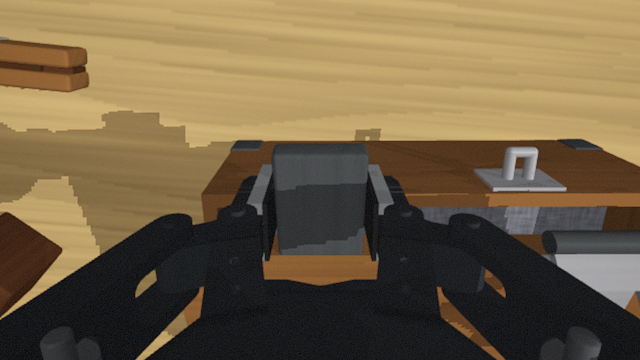

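The lid is lifting with the tab held (tab 273–367 wide at row ~150), gap open above the front wall. Continue along the arc at 0.1 rad per row.

Emit:
arm_command(
  motion=[
    [0.3,[-0.09,0,-0.317],[0,0,0]],
    [0.3,[-0.124,0,-0.305],[0,0,0]],
    [0.3,[-0.154,0,-0.292],[0,0,0]],
    [0.3,[-0.183,0,-0.275],[0,0,0]],
    [0.3,[-0.209,0,-0.255],[0,0,0]],
    [0.3,[-0.234,0,-0.234],[0,0,0]],
    [0.3,[-0.255,0,-0.209],[0,0,0]],
    [0.3,[-0.275,0,-0.183],[0,0,0]],
    [0.3,[-0.292,0,-0.154],[0,0,0]],
    [0.3,[-0.305,0,-0.124],[0,0,0]],
    [0.3,[-0.317,0,-0.093],[0,0,0]],
    [0.3,[0,0,0],[0,0,0]],
  ],
)

```text
time: 11.52
ee_pos: [0.616, -0.0887, 0.2669]
tcp_rot: [180.0, -0.0, -175.1]
wrist_force: [-1.1, -1.3, -0.1]
opening: 0.0354
```

Run:
```python
from h import *
cv2.imwrite("pics/w9.png",viewer.camera("wrist")[120:])
cv2.imwrite("pics/s9.png",cv2.resize(viewer.camera("side")[80:300,200:440],None,fx=2.5,fy=2.5))
```

```text
(no output)
```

View pics/w9.png

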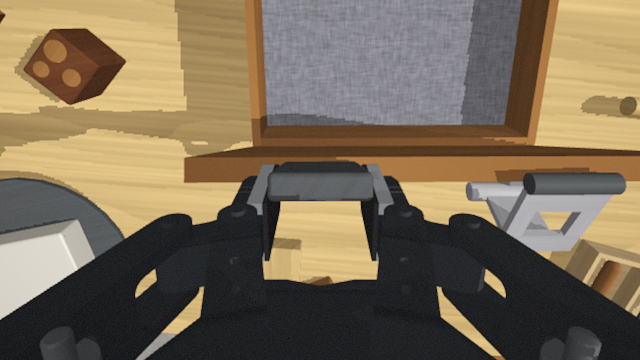

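View pics/s9.png

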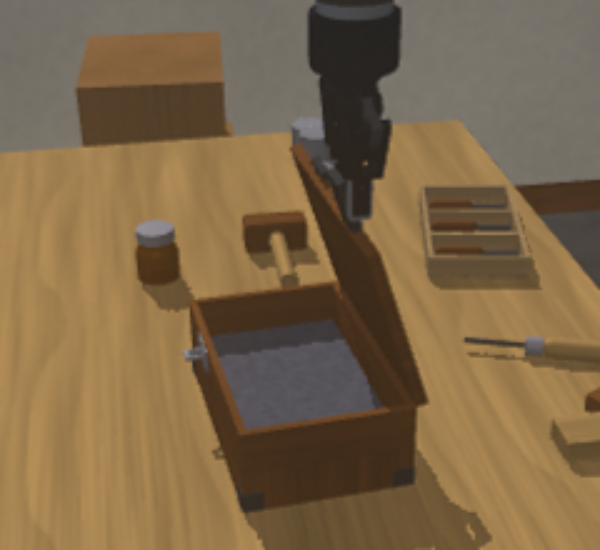

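Emit:
arm_command(
  motion=[
    [0.3,[-0.323,0,-0.061],[0,0,0]],
    [0.3,[-0.328,0,-0.029],[0,0,0]],
    [0.3,[-0.33,0,0.005],[0,0,0]],
    [0.3,[-0.327,0,0.038],[0,0,0]],
    [0.3,[0,0,0],[0,0,0]],
    [0.3,[0,0,0],[0,0,0]],
  ],
)

```text
time: 12.38
ee_pos: [0.6934, -0.0817, 0.2698]
tcp_rot: [180.0, 0.0, -175.1]
wrist_force: [0.9, 3.2, -2.1]
opening: 0.0352
```

Run:
```python
from h import *
cv2.imwrite("pics/w10.png",viewer.camera("wrist")[120:])
cv2.imwrite("pics/s10.png",cv2.resize(viewer.camera("side")[80:300,200:440],None,fx=2.5,fy=2.5))
```

```text
(no output)
```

View pics/w10.png

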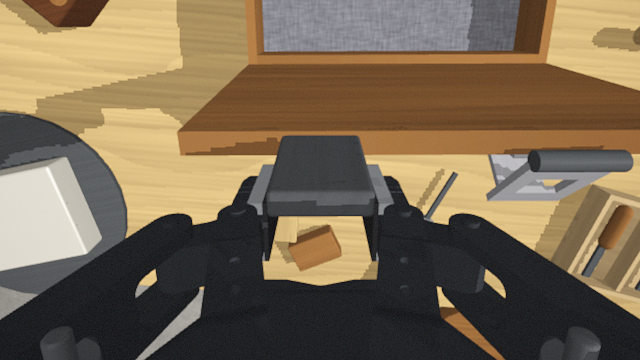

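View pics/s10.png

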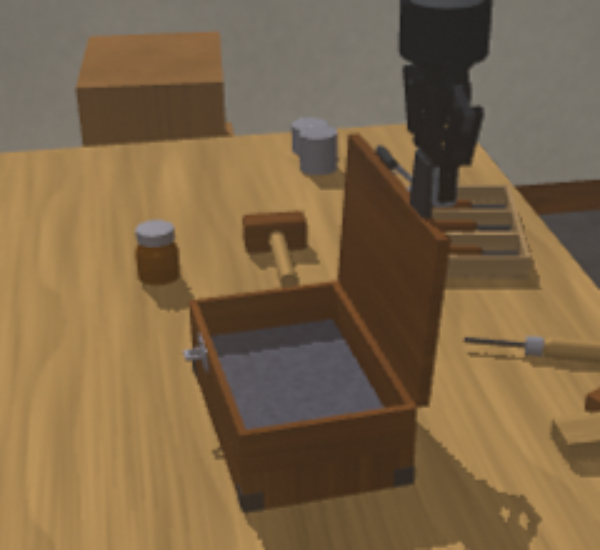

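Emit:
arm_command(
  motion=[
    [0.9,[0,0,0],[0,0,0]],
    [0.9,[0,0,0],[0,0,0]],
    [0.9,[0,0,0],[0,0,0]],
    [0.9,[0,0,0],[0,0,0]],
    [0.9,[0,0,-0.4],[0,0,0]],
    [0.9,[0,0,-0.5],[0,0,0]],
    [0.9,[0,0,-0.5],[0,0,0]],
    [0.9,[0,0,-0.2],[0,0,0]],
  ],
)

```text
time: 13.48
ee_pos: [0.6866, -0.0814, 0.3554]
tcp_rot: [-180.0, 0.0, -175.1]
wrist_force: [0.5, -0.4, 0.2]
opening: 0.0767
```

Run:
```python
from h import *
cv2.imwrite("pics/s11.png",cv2.resize(viewer.camera("side")[80:400,200:440],None,fx=1.8,fy=1.8))
print(bot.get_obs()["q"])
print(delta([.445,-.2,.34]))
```

```text
[-6.76056495e+00  3.91009303e+01  7.07086090e+01  1.21125989e+02
 -1.81078901e-03 -1.16774376e+01]
(array([ 4.185, -1.623,  0.291]), None)
```

View pics/s11.png

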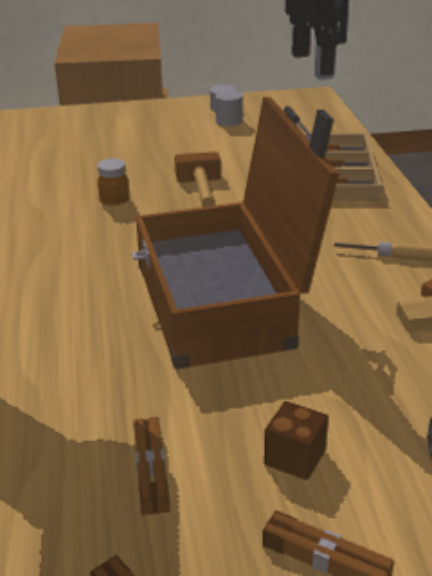

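Emit:
arm_command(
  motion=[
    [0.9,[0.5,0,0],[0,0,0]],
    [0.9,[0.6,-0.2,0],[0,0,0]],
    [0.9,[0.6,-0.5,0],[0,0,0]],
    [0.9,[0.6,-0.6,0.1],[0,0,0]],
    [0.9,[0.6,-0.6,0.2],[0,0,0]],
    [0.9,[0.6,-0.6,0.3],[0,0,0]],
    [0.9,[0.4,-0.7,0.3],[0,0,0]],
    [0.9,[0.2,-0.7,0.3],[0,0,0]],
    [0.9,[0,-0.7,0.3],[0,0,0.5]],
    [0.9,[0,0,0],[0,0,1]],
    [0.9,[0,0,0],[0,0,1]],
    [0.9,[0,0,0],[0,0,1]],
  ],
)

```text
time: 15.02
ee_pos: [0.4691, -0.3783, 0.2703]
tcp_rot: [-180.0, 0.8, 163.7]
wrist_force: [0.8, -0.0, -0.2]
opening: 0.0772
```

Emit:
arm_command(
  motion=[
    [0.9,[0,0,0],[0,0,1]],
    [0.9,[0,0,0],[0,0,1]],
    [0.9,[0,0,0],[0,0,1]],
    [0.9,[0,0,0],[0,0,1]],
    [0.9,[0,0,0],[0,0,1]],
    [0.9,[0,0,0],[0,0,1]],
    [0.9,[0,0,0],[0,0,1]],
    [0.9,[0,0,0],[0,0,1]],
    [0.9,[0,0,0],[0,0,1]],
    [0.9,[0,0,0],[0,0,1]],
    [0.9,[0,0,0],[0,0,1]],
    [0.9,[0,0,0],[0,0,1]],
  ],
)

```text
time: 16.52
ee_pos: [0.4692, -0.3781, 0.2705]
tcp_rot: [179.3, 0.3, 91.7]
wrist_force: [0.3, 0.0, 0.4]
opening: 0.0769
```

Run:
```python
from h import *
o=bot.get_obs();print(o["ee_pos"],o["tcp_rot"],o["q"])
c=viewer.calibration("wrist");np.savez("w12.npz",**c)
cv2.imwrite("pics/w12.png",viewer.camera("wrist"))
print(delta([.447,-.38,.2],90))
```

```text
[ 0.46920859 -0.37813414  0.27050172] [179.27281266   0.29735493  91.71876672] [-38.98292592  12.86509704  23.3843499   99.7740531    0.24879195
  49.29803829]
(array([-0.016, -0.385,  1.169]), array([0.12 , 0.046, 0.24 ]))
```

View pics/w12.png

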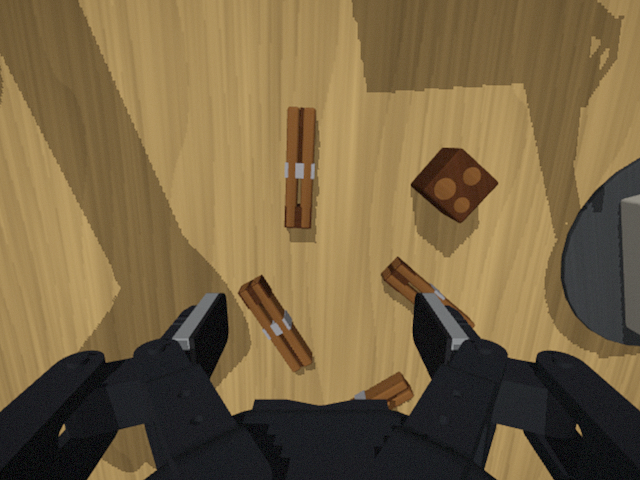

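Run:
```python
from h import *
c=dict(np.load("w12.npz"))
P=lambda u,v:plane("wrist",u,v,.024,c)
a,m,b=P(301.5,107.5),P(299.8,171),P(298,227);d=b-a
print(a,m,b,np.linalg.norm(d),np.degrees(np.arctan2(d[1],d[0])),"w",np.linalg.norm(P(285,171)-P(315,171)))
print(delta([m[0],m[1],.1],None))
im=cv2.imread("pics/w12.png");cv2.imwrite("pics/w12c.png",cv2.resize(im[95:250,250:350],None,fx=3.8,fy=3.8,interpolation=cv2.INTER_CUBIC))
```

```text
[ 0.44997458 -0.27648034  0.024     ] [ 0.44911121 -0.34109727  0.024     ] [ 0.4479374  -0.40351363  0.024     ] 0.127049622570633 -90.91875241618686 w 0.032474779016040754
(array([ 0.639, -0.354,  2.833]), None)
```

View pics/w12c.png

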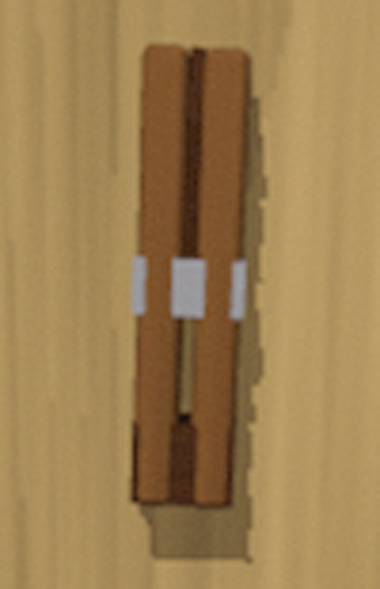

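Emit:
arm_command(
  motion=[
    [0.9,[0,0,0],[0.12,0.046,0.39]],
    [0.9,[0.3,-0.17,0.4],[0,0,0]],
    [0.9,[0.3,-0.17,0.5],[0,0,0]],
    [0.9,[0,0,0.6],[0,0,0]],
    [0.9,[0,0,0.6],[0,0,0]],
    [0.9,[0,0,0.6],[0,0,0]],
    [0.9,[0,0,0.4],[0,0,0]],
    [0.9,[0,0,0.2],[0,0,0]],
    [0.9,[0,0,0],[0,0,0]],
  ],
)

```text
time: 17.7
ee_pos: [0.4477, -0.3408, 0.0709]
tcp_rot: [-179.8, -0.2, 89.6]
wrist_force: [-1.2, 0.8, -0.4]
opening: 0.0768
```

Run:
```python
from h import *
cv2.imwrite("pics/w13.png",viewer.camera("wrist"))
print(delta([.449,-.341,.005],89.1))
```

```text
(array([-0.002,  0.021,  1.11 ]), array([-0.027, -0.022,  0.085]))
```

View pics/w13.png

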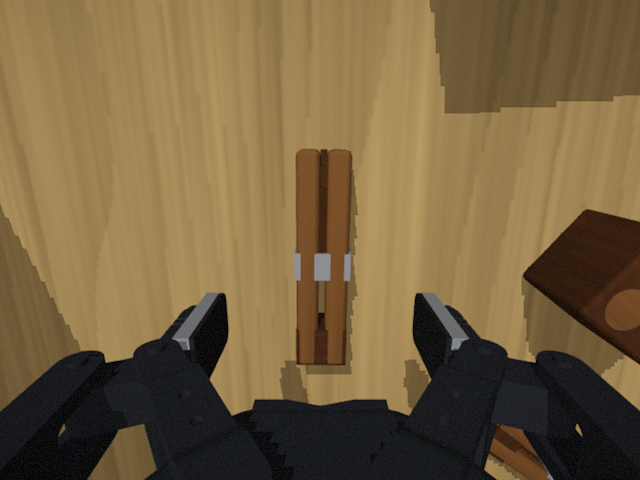

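Emit:
arm_command(
  motion=[
    [0.9,[0,0.02,0.4],[0,0,0.08]],
    [0.9,[0,0,0.4],[0,0,0]],
    [0.9,[0,0,0.2],[0,0,0]],
    [0.9,[0,0,0.1],[0,0,0]],
    [0.15,[0,0,0],[0,0,0]],
    [0.15,[0,0,0],[0,0,0]],
    [0.15,[0,0,0],[0,0,0]],
    [0.15,[0,0,0],[0,0,0]],
    [0.15,[0,0,0],[0,0,0]],
    [0.15,[0,0,0],[0,0,0]],
  ],
  newtons=40,
)

```text
time: 19.0
ee_pos: [0.4487, -0.3407, 0.0053]
tcp_rot: [-179.8, -0.2, 89.1]
wrist_force: [-1.6, 0.8, 6.7]
opening: 0.0291
```

Run:
```python
from h import *
cv2.imwrite("pics/w14.png",viewer.camera("wrist"))
```

```text
(no output)
```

View pics/w14.png

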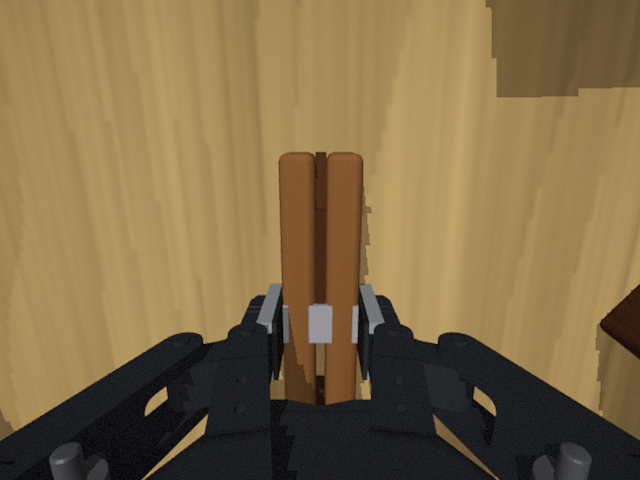

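Emit:
arm_command(
  motion=[
    [0.15,[0,0,-0.3],[0,0,0]],
    [0.15,[0,0,-0.5],[0,0,0]],
    [0.15,[0,0,-0.6],[0,0,0]],
    [0.15,[0,0,-0.6],[0,0,0]],
    [0.15,[0,0,-0.6],[0,0,0]],
    [0.15,[0,0,-0.3],[0,0,0]],
    [0.15,[0,0,0],[0,0,0]],
  ],
)

```text
time: 19.92
ee_pos: [0.4494, -0.3413, 0.1794]
tcp_rot: [-179.8, -0.1, 89.1]
wrist_force: [0.3, 0.5, -0.2]
opening: 0.0295
```

Run:
```python
from h import *
cv2.imwrite("pics/w15.png",viewer.camera("wrist")[100:])
print(delta([.560,-.022,.18],94.9))
```

```text
(array([ 5.344,  1.765, -0.023]), array([-0.042, -0.038, -0.966]))
```

View pics/w15.png

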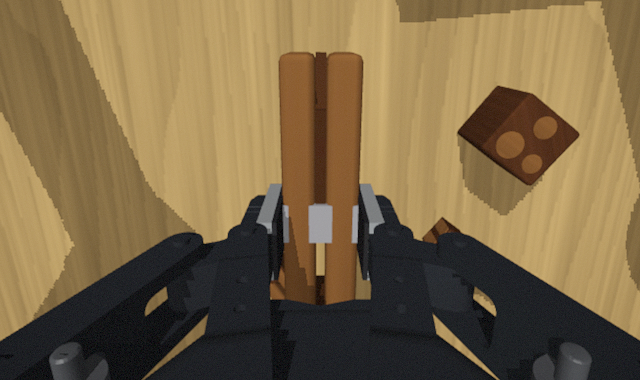

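Emit:
arm_command(
  motion=[
    [0.15,[0.3,0.1,0],[0,0,0]],
    [0.15,[0.5,0.17,0],[0,0,0]],
    [0.15,[0.6,0.2,0],[0,0,0]],
    [0.15,[0.6,0.2,0],[0,0,0]],
    [0.15,[0.6,0.2,0],[0,0,0]],
    [0.15,[0.6,0.2,0],[0,0,0]],
    [0.15,[0.6,0.2,0],[0,0,0]],
    [0.15,[0.6,0.2,0],[0,0,0]],
    [0.15,[0.5,0.16,0],[0,0,0]],
    [0.15,[0.44,0.13,0],[0,0,-0.5]],
    [0.15,[0,0,0],[-0.04,-0.04,-0.47]],
    [0.15,[0,0,0],[0,0,0]],
  ],
)

```text
time: 21.48
ee_pos: [0.559, -0.0211, 0.1777]
tcp_rot: [-179.9, -0.0, 95.0]
wrist_force: [-0.3, -0.0, -0.8]
opening: 0.0291
```

Run:
```python
from h import *
cv2.imwrite("pics/w16.png",viewer.camera("wrist"))
cv2.imwrite("pics/s16.png",cv2.resize(viewer.camera("side")[80:400,200:440],None,fx=1.8,fy=1.8))
print(delta([.560,-.022,.051],94.9))
```

```text
(array([-0.004,  0.017,  2.12 ]), array([-0.013, -0.   , -0.005]))
```

View pics/w16.png

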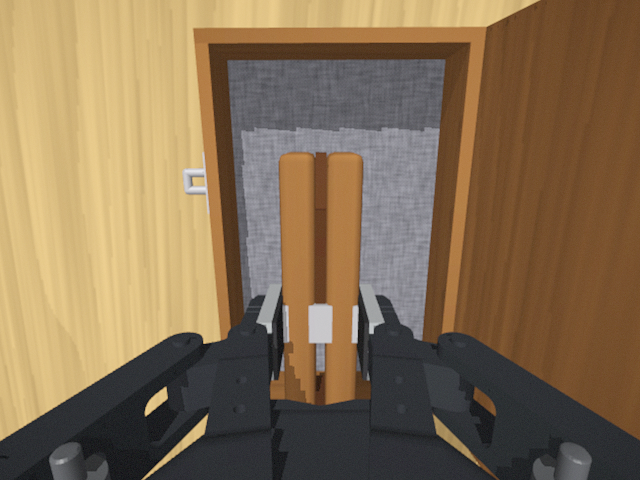

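View pics/s16.png

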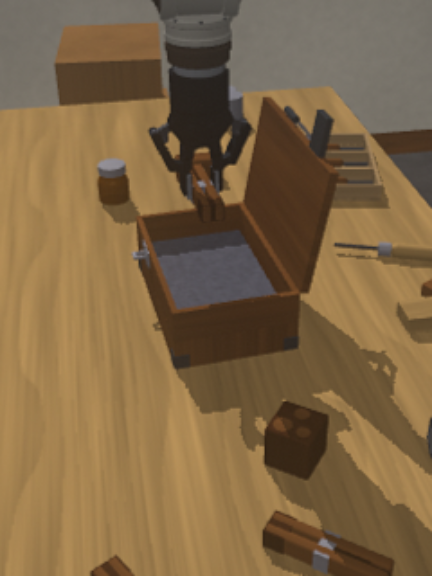

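Emit:
arm_command(
  motion=[
    [0.15,[0,0,0.4],[0,0,0]],
    [0.15,[0,0,0.5],[0,0,0]],
    [0.15,[0,0,0.5],[0,0,0]],
    [0.15,[0,0,0.4],[0,0,0]],
    [0.15,[0,0,0.2],[0,0,0]],
    [0.15,[0,0,0.08],[0,0,0]],
    [0.15,[0,0,0],[0,0,0]],
    [0.15,[0,0,0],[0,0,0]],
  ],
)

```text
time: 22.58
ee_pos: [0.5602, -0.0223, 0.0551]
tcp_rot: [179.9, 0.0, 94.9]
wrist_force: [0.8, -0.5, -1.4]
opening: 0.0288
```

Run:
```python
from h import *
cv2.imwrite("pics/w17.png",viewer.camera("wrist"))
```

```text
(no output)
```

View pics/w17.png

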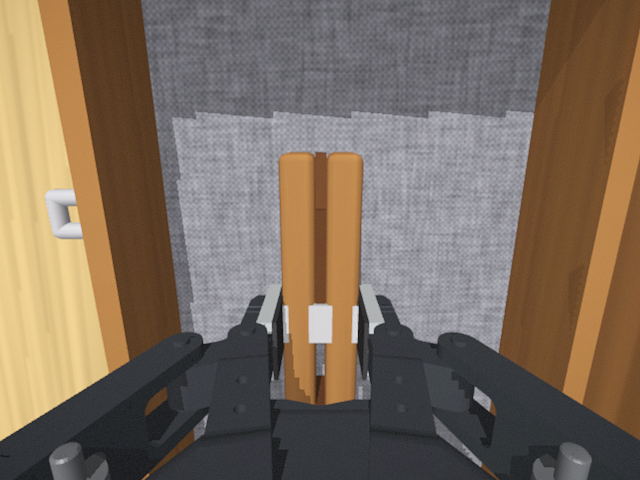

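Clamp is level above the felt, about 4 mm to go, no contact force. Lower and release.

Emit:
arm_command(
  motion=[
    [0.15,[0,0,0.05],[0,0,0]],
    [0.15,[0,0,0.02],[0,0,0]],
    [0.15,[0,0,0],[0,0,0]],
  ],
)

```text
time: 23.0
ee_pos: [0.5597, -0.0223, 0.0503]
tcp_rot: [180.0, 0.0, 94.9]
wrist_force: [0.3, -0.2, 2.8]
opening: 0.0293
```

Emit:
arm_command(
  motion=[
    [0.6,[0,0,0],[0,0,0]],
    [0.8,[0,0,0],[0,0,0]],
    [0.8,[0,0,0],[0,0,0]],
    [0.8,[0,0,-0.2],[0,0,0]],
    [0.8,[0,0,-0.5],[0,0,0]],
    [0.8,[0,0,-0.6],[0,0,0]],
    [0.8,[0,0,-0.6],[0,0,0]],
    [0.8,[0,-0.3,-0.6],[0,0,0]],
    [0.8,[0,-0.5,-0.2],[0,0,0]],
    [0.8,[0,0,0],[0,0,0]],
  ],
)

```text
time: 24.25
ee_pos: [0.5114, -0.0265, 0.2146]
tcp_rot: [179.8, 0.0, 94.9]
wrist_force: [0.0, 0.2, 0.3]
opening: 0.0681
```

Run:
```python
from h import *
print(bot.get_obs()["ee_pos"])
c=viewer.calibration("wrist");np.savez("w18.npz",**c)
cv2.imwrite("pics/w18.png",viewer.camera("wrist"))
cv2.imwrite("pics/s18.png",cv2.resize(viewer.camera("side")[80:400,200:440],None,fx=1.8,fy=1.8))
```

```text
[ 0.51139848 -0.02651139  0.21462744]
```

View pics/w18.png

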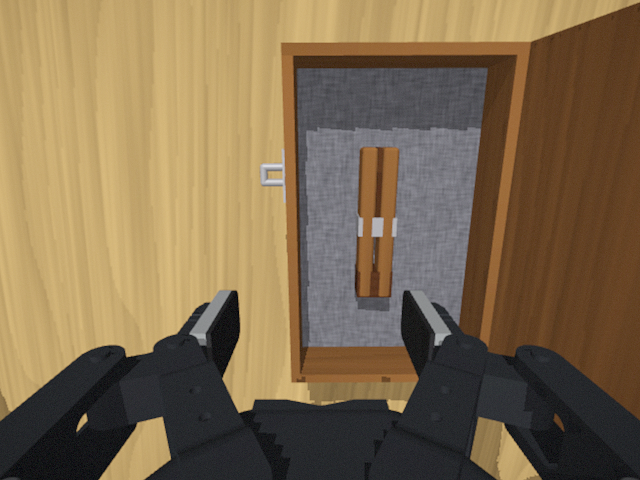

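View pics/s18.png

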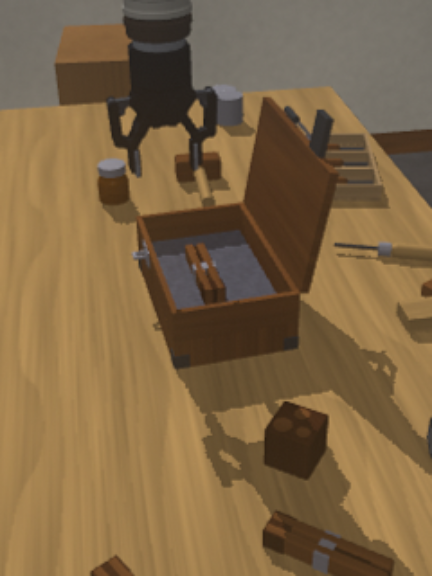

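Run:
```python
from h import *
c=dict(np.load("w18.npz"))
m=plane("wrist",377,226,.069,c); r=Ro.from_euler("z",-4.91,degrees=True)
print("clamp in chest",r.apply(m-np.array([.5702,-.0213,0])))
o=bot.get_obs();print(o["time"],o["wrist_force"],np.abs(o["qd"]).max())
a=cv2.imread("pics/top0.png");b=viewer.camera("top");cv2.imwrite("pics/t19.png",b)
for n,(x,y,w,h) in dict(block=(365,200,36,32),jar=(124,262,32,28),mallet=(106,200,72,38)).items():
    print(n,np.abs(a[y:y+h,x:x+w].astype(int)-b[y:y+h,x:x+w]).mean().round(1))
# lid front-edge height/position predictions in the side view for several angles
for p in (1.5,1.6,1.7,1.75):
    for y in(-.135,.135):
        P=np.array([.085-.170*np.cos(p),y,.090+.170*np.sin(p)])
        print(p,np.round(proj("side",r.inv().apply(P)+np.array([.5702,-.0213,0])),1),end=" ")
    print()
s=viewer.camera("side");cv2.imwrite("pics/s19.png",cv2.resize(s[110:270,300:420],None,fx=3.7,fy=3.7,interpolation=cv2.INTER_CUBIC))
```

```text
clamp in chest [-0.01083749  0.00094065  0.069     ]
24.35 [ 0.40135     0.57411919 -0.29358215] 1.4722271641074935
block 15.4
jar 3.4
mallet 3.2
1.5 [362.7 177.1] 1.5 [329.2 134.1] 
1.6 [370.3 176. ] 1.6 [335.5 133.3] 
1.7 [377.7 175.7] 1.7 [341.7 133.2] 
1.75 [381.4 175.7] 1.75 [344.7 133.3]
```

View pics/s19.png

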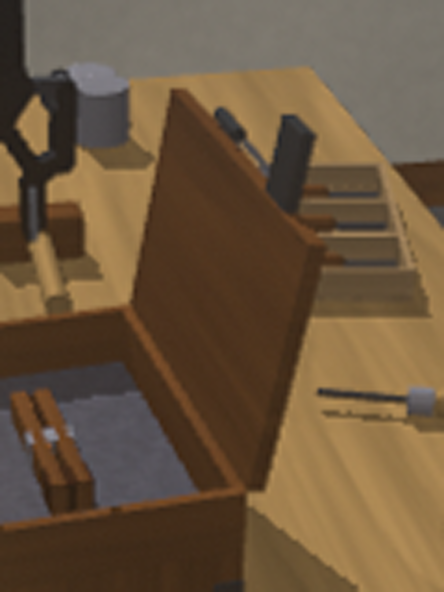

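View pics/t19.png

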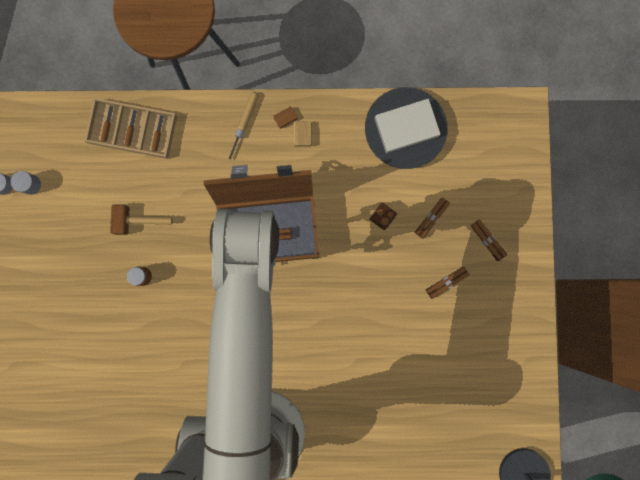

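The lid's inner front corners at about (383,178) and (346,135) match the predicted 1.7–1.75 rad. The hasp is folded back behind the lid at (238,172) in the top view, the clamp lies in the chest, and the mallet, block and jar are where they were. Handing in.

Run:
```python
from workcell import bot
print(bot.job_done()); print(bot.get_obs()["time"])
```

```text
the job is handed in; nothing more can be done
None
the job is handed in; nothing more can be done
```

The ring clamp is in the open chest and the job was handed in at about 24 s of the 72 s allowed. `bot.job_done()` gives no verdict, so whether it passed is not confirmed.

**What I did:**
- I gripped the hasp's bar by its ends and swung the hasp over until it rested back above the shut lid.
- I then pinched the lift tab and raised the lid along its arc to about 1.7 rad, let go, and it stayed open.
- I took the clamp nearest the base, at about (0.449, -0.341) m, and laid it on the felt.

**Last checks:**
- **Clamp:** its centre measured about (-11, +1) mm in the chest frame. It lies flat, same way up, and has been let go. I did not measure its underside height after release; the tool stood at a height that puts the underside at about 45 mm, with light floor contact.
- **Lid:** it stands at about 1.7–1.75 rad in the side view.
- **Hasp:** it was on its rear stop when the lid was shut, and it is visible folded back behind the raised lid. I did not measure its final angle.
- **Mallet, block and jar:** they are at the same pixels as at the start. The picture comparison did flag the doming block (mean difference 15 against about 3 for the others). I put that down to a shadow, because its outline had not moved.
- **Robot:** the gripper hangs clear above the chest, with only noise on the force sensor.

**Disagreement:** the side camera placed the chest about 8 mm and the clamp about 5 mm farther out in x than the top camera. I worked from wrist-camera measurements, which matched the given sizes to within about 3 mm.

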